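# Hold the bag clip open over the recipe card

## Task

Pinch the tails of the larger of the two spring clips parked on the white tub's rim so that it lets go, lift it off, and bring it down squarely over the middle of the recipe card's top edge with its jaws spread wide, one jaw well down on either side of the card and neither touching it. Finish while still holding it squeezed open there: I will slip the shopping list in beside the card before you let go. Leave the tub, the small clip, the card in its stand, the jar and the beaker where they are.

Things in the scene. Friction and masses are not known exactly. Their poses are not given: they have to be found in the camera images.
- clip: the larger of two beechwood spring clips with a steel coil, 30 mm wide, 84 mm tall, parked upright on the tub's rim: jaws down either side of the 4 mm wall, tails up. Origin on its hinge pin, 12 mm above the rim. z up, y along the pin and wall, x across jaws and wall. The frame is the -x jaw arm's: upright as parked, it leans 0.28 rad about y as the clip opens fully
- clip_arm (a joint): its opening angle: -0.1 shut, 0 parked with the lips 4 mm apart, 0.56 at the stop, lips 25 mm apart. The two tails flare from the pin to tips 42 mm above it: 48 mm over their outsides at the tips as parked, 24 mm and parallel (46 mm high) at the stop. Squeezing takes about 6 N on each tail to begin, 9 to 14 N to hold at the stop; the spring shuts it. The clip weighs 42 g
- clip_lip_a (a point): middle of the gripping face at the lower end of the larger clip's -x jaw, 38 mm below the pin; the jaw ends 4 mm lower. Between pin and lips the jaws are hollow
- clip_lip_b (a point): the same on its +x jaw
- tub: white rectangular food tub, 160 (x) by 240 (y) by 75 mm high, walls 4 mm, potatoes up to 51 mm high in it; loose, 0.7 kg. Origin under its centre. The clips hang on its -x wall, which faces the robot (mid-plane at x = -78 mm), one near y = +60 mm and one near -60 mm, either way round
- small_clip: the smaller clip, same make at 0.62 times the size: 19 mm wide, 52 mm tall, on the same wall about 120 mm from the larger one; leave it. Origin on its hinge pin, axes as the larger clip's
- card_stand: recipe card, a white 3 mm board 150 mm wide, standing upright in a wooden block 60 by 120 by 28 mm; loose, 0.6 kg. Origin under the block's centre, x through the card's thickness, y along the card, z up; top edge of the card at z = 135 mm
- card_edge (a point): middle of the card's top edge; axes as card_stand
- jar: glass jar with white lid, 68 mm across, 95 mm tall, between tub and card; leave it. Origin under its centre
- beaker: clear plastic beaker, 72 mm across, 100 mm tall, between tub and card; leave it. Origin under its centre
Things that resemble listed ones, but are neither listed nor needed, are in the scene too. Leave any red look-alike of the card_stand alone.

How it is judged:
On the way:
1. the larger clip is squeezed open and lifted clear of the tub in the fingers (value of joint clip_arm above 0.3 rad and contact force between clip and tub below 0.1 N and contact force between clip and the fingers above 2 N and distance of clip from where it was at the start of the episode above 0.045 m), for 0.2 s.
At the end, for the whole second after the job is handed in: held still in the fingers (over 4 N), open beyond 0.4 rad; a lip each side of the card, over 4 mm from its mid-plane and 10 mm below its edge; pin above the edge, within 25 mm of its middle, in line within 0.25 rad; touching neither card nor tub; stand upright within 15 mm of its place (value of joint clip_arm above 0.4 rad and contact force between clip and the fingers above 4 N and contact force between clip and card_stand below 0.2 N and contact force between clip and tub below 0.2 N and ((x of clip_lip_a in the frame of card_edge below -0.004 m and x of clip_lip_b in the frame of card_edge above 0.004 m) or (x of clip_lip_a in the frame of card_edge above 0.004 m and x of clip_lip_b in the frame of card_edge below -0.004 m)) and z of each of clip_lip_a, clip_lip_b in the frame of card_edge below -0.01 m and z of clip in the frame of card_edge above 0.003 m and y of clip in the frame of card_edge between -0.025 and 0.025 m and angle between the y axis of clip and the y axis of card_edge, either way round below 0.25 rad and linear speed of clip below 0.03 m/s and distance of card_stand from where it was at the start of the episode below 0.015 m and angle between card_stand's own z axis and vertical below 0.05 rad); the arm keeps its last pose, push and grip.
It fails at once if the card or its stand is bumped or pushed by the clip, or shifted (contact force between clip and card_stand above 4 N or distance of card_stand from where it was at the start of the episode above 0.015 m).
It fails at once if the tub is dragged or lifted (distance of tub from where it was at the start of the episode above 0.03 m).
It fails at once if the small clip is disturbed (distance of small_clip from where it was at the start of the episode above 0.03 m).
It fails at once if the jar or beaker is disturbed (distance of any of jar, beaker from where it was at the start of the episode above 0.03 m).
It also fails if it takes over 38 s, if anything falls off the work surface, if the arm or the gripper's body presses on something with over 40 N, if the wrist force passes 120 N, or if a joint passes its speed limit or range.

## Robot

A 6-joint arm with a two-finger parallel gripper is mounted at the origin on the work surface. World frame = base frame: x ahead of the robot, y to its left, z up, the work surface at z = 0. Lengths are in m, angles in rad, forces in N, time in s.
With the tool pointing down it reaches from about 0.325 to 0.775 m from the base axis. Payload 5.5 kg.
Tool frame: the origin (TCP) lies midway between the tips of the shut fingers; the grasp point (between the pads) lies 19 mm behind it; z points along the fingers, y is the line along which they close (so a half turn about z gives the same grasp; the last joint's range is limited). The gripper opens to 88 mm and grips with 3 to 60 N. Pads are 20 mm wide; open, the fingers measure 115 mm over their backs; the gripper's body (75 mm by 178 mm) begins 61 mm behind the grasp point.
Start: joints at [-1.251, 0.091, 1.231, -0, 1.82, -0.057], TCP at [0.221, -0.558, 0.223] pointing down, gripper open.
Joint ranges: [-2.87, 2.87], [-0.86, 2.18], [0.17, 2.46], [-1.51, 4.65], [0.06, 2.69], [-2.65, 2.65]. Speed limits (rad/s): [2.57, 2.57, 3.01, 3.14, 3.14, 3.14].

## Interface

Orientations are given as a rotation vector (axis times angle).
In Python, from bench import read_state, capture, camera_info, close_job, masks_of gives the robot as it stands. The module is installed in compiled form; this text tells all that it offers.
- The arm moves only by the tool drive_tool, never from a script. Its argument "plan" is a list of rows, each a list of 5 numbers: the closure, from 0 (fully open) to 1 (shut), then the shift along the tool's x, y, z as a fraction of full scale, then the turn about the tool's z as a fraction of full scale. A call has 1 to 5 rows; each row is the pose to reach, as a shift and turn from the pose commanded when the call began, along the tool's axes at that moment; what a row does not reach only later rows make up. Full scale, the value 1, is 0.4 m for a shift and 0.5 rad for a turn. A row lasts 1/8 s, in which the tool goes at most 62.5 mm and 10.7 degrees, less where a joint would pass 70% of its speed; a pose out of reach is approached as far as the arm can. A call with a number of a shift or a turn outside -1 to 1 is refused whole. A call with a gripper value outside its range is refused whole. The fingers move at their own pace and stop on an object; the grip force is fixed at half the most. Time passes only in rows, so rows that repeat a pose let the fingers close. It gives the time, the measured TCP pose, the force, the opening and the grip force at its end, in the units of the state.
- read_state(): the state, without advancing time (a new reading comes with each control period).
- capture(name): name is "side" or "top"; returns the picture (400x640x3 uint8, red, green, blue); there is no depth.
- camera_info(name): a dict with "intrinsics" (3x3 intrinsics, pixels), "pose" (4x4, takes a point from camera to world coordinates). Camera axes: x right, y down, z forward; pixel columns grow to the right and rows downward; lengths in m; the calibration is good to about 2 mm. A picture is of the moment at which its call begins. camera_info takes no time and is no camera call.
- close_job(): hands the job in; it is judged then, once.
Trained networks look in the newest picture that a camera, given by its name, has taken for a name from the list of things; names that differ only in an ending like _2 or _b are one class to them, and where a whole thing is asked for, a point or a joint stands for the part that bears it (a point fixed in the world has none). Each returns a list of dicts, best first, with "p" (0 to 1); they miss things now and then, are a little off and sometimes report something else, mostly with a low value. They report only what shows in the picture. A call takes as long as a camera call. They do not tell look-alikes from the thing itself.
- masks_of(camera, label): "pixels" (400x640 bool, what is visible of it) and "centre" ([column, row] in pixels, amid what is visible of it).
The state is a dict: "time": time; "joints": joint angles; "qd": joint speeds; "joint_efforts": joint torques, N m; "tcp_pos": TCP position; "tool_rot": TCP orientation; "wrist_force": force on the tool from outside, world axes, zero at the start; "torque": the same for the moment, N m; "gripper_width": finger opening in m; "finger_force": force on a finger pad.
Only numpy, scipy, OpenCV 4.12 (cv2) and the standard library are available. Lean on these libraries where they do the work, as an engineer would, in place of code of your own. Each camera call takes 0.05 s, during which the arm holds its last target. There are 200 camera calls.

## Working session

There is one attempt and no reset: what is moved stays moved. The work goes in short steps, Python scripts to look and compute and a tool call to move; the robot and the scene stay as the last step left them, time stands still between calls to the robot, and variables do not carry over. Pictures are saved under pics/ and viewed, at most 10 in all, crops included, and the job is handed in when it is done.

Besides the shell and the picture viewer there is one more tool, called after "Request:" as name(argument=value, ...), one argument or row to a line, values as JSON. drive_tool: Moves the arm, as the interface text tells. Its arguments: {"type":"object","properties":{"plan":{"type":"array"}},"required":["plan"]}

```bash
mkdir -p pics
python3 - <<'E'
from bench import *
import cv2,numpy as np
for c in("top","side"):
    im=capture(c);cv2.imwrite(f"pics/{c}0.png",im[:,:,::-1])
    i=camera_info(c);print(c,np.round(i["intrinsics"],1).tolist(),np.round(i["pose"],4).tolist())
    for l in("clip","small_clip","tub","card_stand","jar","beaker"):
        for d in masks_of(c,l):
            ys,xs=np.where(d["pixels"]);print(l,round(d["p"],2),np.round(d["centre"]),xs.min(),xs.max(),ys.min(),ys.max())
print(read_state())
E
```

```text
top [[409.4, 0.0, 318.6], [0.0, 409.4, 203.9], [0.0, 0.0, 1.0]] [[0.0242, -0.9933, 0.1131, 0.4848], [-0.9996, -0.0225, 0.0163, -0.0468], [-0.0137, -0.1134, -0.9934, 0.9795], [0.0, 0.0, 0.0, 1.0]]
clip 0.82 [213. 248.] 201 224 238 261
small_clip 0.69 [150. 259.] 146 162 253 267
tub 0.89 [184. 218.] 123 244 177 264
card_stand 0.77 [382. 153.] 364 409 111 182
card_stand 0.66 [407. 218.] 375 446 203 231
card_stand 0.59 [149. 259.] 146 161 253 267
jar 0.93 [308. 237.] 293 320 222 250
beaker 0.83 [303. 179.] 287 318 164 197
side [[446.7, 0.0, 318.1], [0.0, 446.7, 202.8], [0.0, 0.0, 1.0]] [[-0.9972, -0.0626, 0.0403, 0.5377], [-0.073, 0.7149, -0.6954, 0.7554], [0.0147, -0.6964, -0.7175, 0.889], [0.0, 0.0, 0.0, 1.0]]
clip 0.97 [362. 275.] 347 371 259 292
clip 0.63 [331. 166.] 316 340 124 186
small_clip 0.66 [371. 331.] 365 379 323 339
tub 0.94 [325. 328.] 283 376 261 388
card_stand 0.74 [277. 162.] 248 300 138 189
card_stand 0.6 [330. 168.] 316 340 143 185
jar 0.82 [343. 219.] 329 356 198 240
beaker 0.58 [294. 215.] 281 309 195 239
{'time': 0.7, 'joints': array([-1.25071055e+00,  9.10967448e-02,  1.23070002e+00,  2.59039699e-05,
        1.81980768e+00, -5.66566710e-02]), 'qd': array([-0.00081108, -0.00021715,  0.00014119, -0.00093958,  0.00109071,
       -0.0009364 ]), 'joint_efforts': array([-2.89480311e-03, -4.46042204e+01, -4.06410277e+01,  6.96541113e-02,
        1.92939152e-02, -5.07175503e-05]), 'tcp_pos': array([ 0.22077023, -0.55791935,  0.22263315]), 'tool_rot': array([-3.08600298e+00, -5.88299111e-01, -3.66611552e-05]), 'wrist_force': array([-0.30528029,  0.88030014, -0.12656925]), 'torque': array([0.00048233, 0.05382619, 0.01885318]), 'finger_force': 0.0, 'gripper_width': 0.08764950454795926}
```

View pics/top0.png

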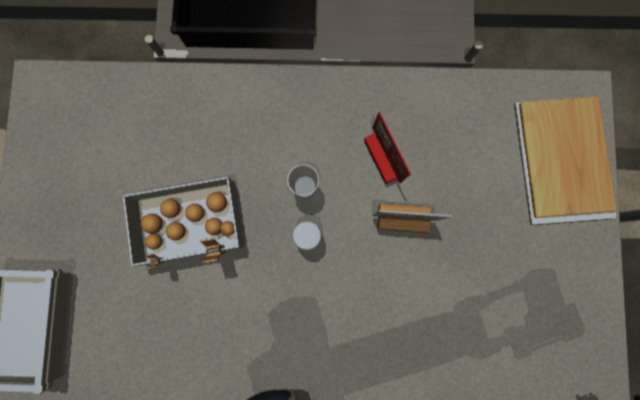

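View pics/side0.png

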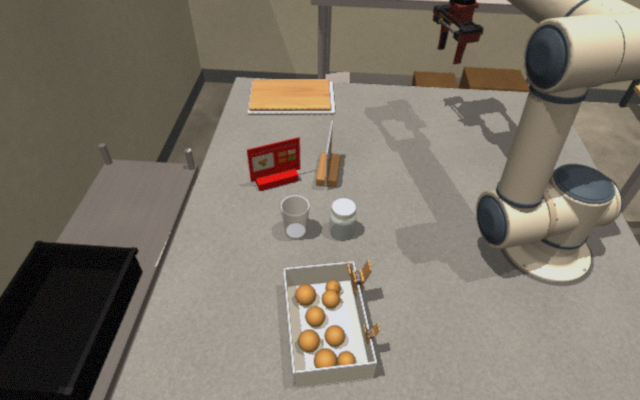

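The top view shows the larger clip at about (213,250), with the small clip at (153,260). The white card in its wooden block is at about (405,217). The look-alikes are the small clip (by size) and the red stand at (388,150); I choose (213,250) and (405,217). I'll check that choice in a close crop.

```bash
cat > h.py <<'E'
from bench import *
import cv2,numpy as np
def ray(c,uv):
    i=camera_info(c);P=np.array(i["pose"]);d=P[:3,:3]@np.linalg.solve(np.array(i["intrinsics"]),[uv[0],uv[1],1]);return P[:3,3],d
def onz(c,uv,z):
    o,d=ray(c,uv);return o+d*(z-o[2])/d[2]
def proj(c,p):
    i=camera_info(c);P=np.array(i["pose"]);q=P[:3,:3].T@(np.array(p)-P[:3,3]);q=np.array(i["intrinsics"])@q;return q[:2]/q[2]
def tri(a,b):
    (o1,d1),(o2,d2)=ray("top",a),ray("side",b);s=np.linalg.lstsq(np.c_[d1,-d2],o2-o1,rcond=None)[0]
    p,q=o1+s[0]*d1,o2+s[1]*d2;return (p+q)/2,np.linalg.norm(p-q)
def crop(im,u0,v0,w,h,k):return cv2.resize(im[v0:v0+h,u0:u0+w],None,fx=k,fy=k,interpolation=cv2.INTER_CUBIC)
E
python3 - <<'E'
from h import *
t=cv2.imread("pics/top0.png");s=cv2.imread("pics/side0.png")
a=crop(t,190,220,65,50,6);b=crop(t,365,190,95,50,4);c=crop(s,330,250,65,50,6);d=crop(s,295,110,95,90,4)
W=np.zeros((600,800,3),np.uint8)
def put(i,x,y):
    h,w=i.shape[:2];h=min(h,600-y);w=min(w,800-x);W[y:y+h,x:x+w]=i[:h,:w]
put(a,0,0);put(c,400,0);put(b,0,310);put(d[:290],400,310)
cv2.imwrite("pics/c1.png",W)
E
```

```text
(no output)
```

View pics/c1.png

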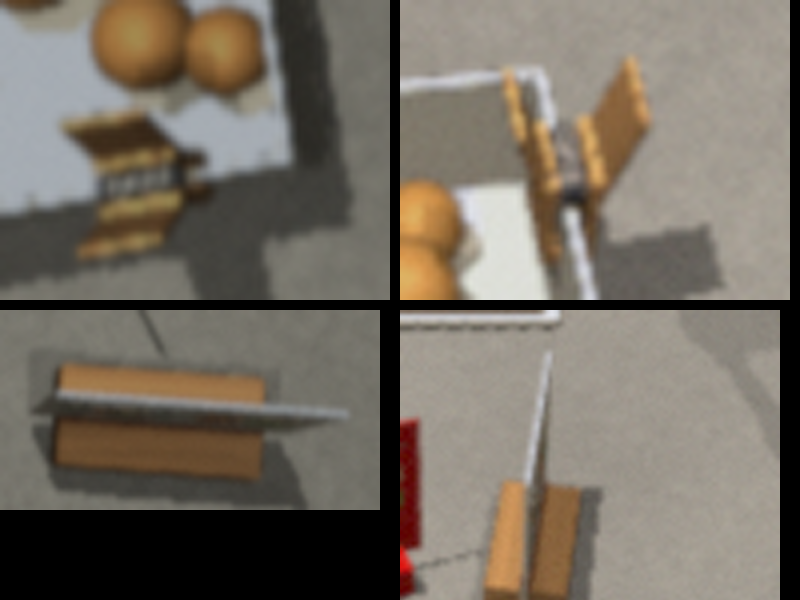

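The crops show the larger clip straddling the near wall, with its tail tips at top-view rows 240 and 261 and its coil at about (213,250). The card's top edge runs from (379,210.5) to (452,215.5) in the top view.

Run:
```python
from h import *
f=lambda U,V,u0,v0,k,ox=0,oy=0:((U-ox+.5)/k-.5+u0,(V-oy+.5)/k-.5+v0)
A=lambda U,V:f(U,V,190,220,6);C=lambda U,V:f(U,V,330,250,6,400,0)
B=lambda U,V:f(U,V,365,190,4,0,310);D=lambda U,V:f(U,V,295,110,4,400,310)
np.set_printoptions(precision=4,suppress=True)
z=.129
print("tips inner",onz("top",A(62,122),z),onz("top",A(138,114),z))
print("tips outer",onz("top",A(78,252),z),onz("top",A(162,240),z))
print("coil",onz("top",A(138,182),.092))
print("side tips inner",onz("side",C(510,72),z)," outer",onz("side",C(630,62),z),onz("side",C(648,122),z))
print("rim corner",onz("top",A(290,162),.075),onz("side",C(540,70),.075))
e=[onz("top",B(57,393),.135),onz("top",B(348,413),.135)];print("card",e,np.mean(e,0),np.linalg.norm(e[0]-e[1]))
print("side card",onz("side",D(549,355),.135),onz("side",D(526,488),.135),tri(B(348,413),D(549,355)))
for c,l in(("top","jar"),("top","beaker")):
    pass
print("jar",onz("top",(308,237),.095),"beaker",onz("top",(303,179),.1))
print("small",onz("top",(153,260),.1))
```

```text
tips inner [0.5008 0.2119 0.129 ] [0.5041 0.1856 0.129 ]
tips outer [0.4563 0.2038 0.129 ] [0.4611 0.175  0.129 ]
coil [0.4806 0.1944 0.092 ]
side tips inner [0.5054 0.1852 0.129 ]  outer [0.4633 0.1773 0.129 ] [0.4572 0.2026 0.129 ]
rim corner [0.4891 0.1434 0.075 ] [0.4918 0.1429 0.075 ]
card [array([ 0.5703, -0.1581,  0.135 ]), array([ 0.5634, -0.3077,  0.135 ])] [ 0.5669 -0.2329  0.135 ] 0.14982438167901568
side card [ 0.5647 -0.3051  0.135 ] [ 0.5722 -0.1554  0.135 ] (array([ 0.5642, -0.3086,  0.1324]), np.float64(0.0011860256136670495))
jar [ 0.5132 -0.0113  0.095 ] beaker [0.6388 0.0028 0.1   ]
small [0.4561 0.3191 0.1   ]
```

```bash
cat >> h.py <<'E'
from scipy.spatial.transform import Rotation as R
def go(p,yaw):
    "fractions of shift and turn to bring TCP to p with tool y at world angle yaw (mod pi)"
    s=read_state();M=R.from_rotvec(s["tool_rot"]).as_matrix()
    d=M.T@(np.array(p)-s["tcp_pos"])/.4
    a=np.arctan2(M[1,1],M[0,1]);t=-((yaw-a+np.pi/2)%np.pi-np.pi/2)/.5
    print("t",s["time"],"tcp",s["tcp_pos"].round(4),"yaw",round(a,3),"shift",d.round(3),"turn",t.round(3),"w",round(s["gripper_width"],4),"F",round(s["finger_force"],1))
E
python3 -c "
from h import *
go((.44,-.25,.223),-.6);go((.4815,.194,.20),.19)"
```

```text
t 0.7 tcp [ 0.2208 -0.5579  0.2226] yaw -1.194 shift [ 0.793 -0.514 -0.001] turn -1.188 w 0.0876 F 0.0
t 0.7 tcp [ 0.2208 -0.5579  0.2226] yaw -1.194 shift [ 1.298 -1.508  0.057] turn -2.768 w 0.0876 F 0.0
```

Request:
drive_tool(
  plan=[
    [0,0.14,-0.09,0,-0.25],
    [0,0.28,-0.18,0,-0.5],
    [0,0.42,-0.27,0,-0.75],
    [0,0.56,-0.36,0,-1.0],
    [0,0.68,-0.44,0,-1.0],
  ],
)

```text
time: 1.32
tcp_pos: [0.4032, -0.3019, 0.2229]
tool_rot: [2.843, 1.335, 0.001]
wrist_force: [0.7, -0.9, 0.0]
gripper_width: 0.0877
finger_force: 0.0
```

```bash
python3 -c "
from h import *
go((.4815,.194,.20),.19)"
```

```text
t 1.325 tcp [ 0.4032 -0.3019  0.2229] yaw -0.693 shift [ 1.079 -0.641  0.057] turn -1.766 w 0.0877 F 0.0
```

Request:
drive_tool(
  plan=[
    [0,0.13,-0.08,0,-0.3],
    [0,0.26,-0.16,0,-0.6],
    [0,0.39,-0.24,0,-0.9],
    [0,0.52,-0.32,0,-1.0],
    [0,0.65,-0.38,0,-1.0],
  ],
)

```text
time: 1.95
tcp_pos: [0.4517, -0.0045, 0.2232]
tool_rot: [2.425, 1.996, 0.002]
wrist_force: [0.4, -1.3, 0.4]
gripper_width: 0.0877
finger_force: 0.0
```

```bash
python3 -c "
from h import *
go((.4815,.194,.20),.19)"
```

```text
t 1.95 tcp [ 0.4517 -0.0045  0.2232] yaw -0.193 shift [ 0.501 -0.022  0.058] turn -0.767 w 0.0877 F 0.0
```

Request:
drive_tool(
  plan=[
    [0,0.14,-0.01,0,-0.3],
    [0,0.28,-0.02,0,-0.6],
    [0,0.4,-0.02,0,-0.76],
    [0,0.48,-0.02,0.05,-0.76],
    [0,0.48,-0.02,0.05,-0.76],
  ],
)

```text
time: 2.58
tcp_pos: [0.4801, 0.1849, 0.2006]
tool_rot: [-2.0, -2.42, 0.005]
wrist_force: [-1.7, -0.1, 0.7]
gripper_width: 0.0881
finger_force: 0.0
```

Run:
```python
from h import *
go((.4815,.194,.20),.19);go((.4815,.194,.097),.19)
t=capture("top");s=capture("side")
W=np.hstack([crop(t,160,200,100,90,4),crop(s,310,190,100,90,4)])
cv2.imwrite("pics/c2.png",W[:,:,::-1])
go((.4815,.194,.20),.19)
```

```text
t 2.575 tcp [0.4801 0.1849 0.2006] yaw 0.189 shift [0.022 0.008 0.001] turn -0.002 w 0.0881 F 0.0
t 2.575 tcp [0.4801 0.1849 0.2006] yaw 0.189 shift [0.022 0.009 0.259] turn -0.002 w 0.0881 F 0.0
t 2.675 tcp [0.4808 0.183  0.2027] yaw 0.186 shift [0.027 0.007 0.007] turn -0.007 w 0.0876 F 0.0
```

View pics/c2.png

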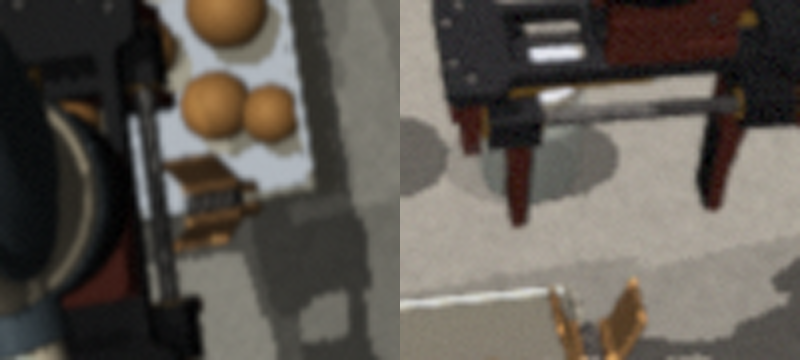

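The left crop shows the gripper over the tub, with the clip tails at about (210,206) in the crop. The side crop shows the fingers at crop columns 517 and 710, well above the clip's tails at (560–640,285). The measurement stands, so I'll make the small lateral correction and descend.

Request:
drive_tool(
  plan=[
    [0,0.027,0.007,0.05,0],
    [0,0.027,0.007,0.14,0],
    [0,0.027,0.007,0.22,0],
    [0,0.027,0.007,0.265,0],
    [0,0.027,0.007,0.265,0],
  ],
)

```text
time: 3.3
tcp_pos: [0.481, 0.194, 0.0951]
tool_rot: [-2.006, -2.416, 0.004]
wrist_force: [-0.2, 0.2, 1.2]
gripper_width: 0.0877
finger_force: 0.0
```

Run:
```python
from h import *
s=capture("side");t=capture("top");go((.4815,.194,.097),.19)
W=np.hstack([crop(s,310,220,100,90,4),crop(t,160,200,100,90,4)])
cv2.imwrite("pics/c3.png",W[:,:,::-1])
```

```text
t 3.4 tcp [0.4823 0.1946 0.0978] yaw 0.186 shift [-0.001 -0.002  0.002] turn -0.009 w 0.0876 F 0.0
```

View pics/c3.png

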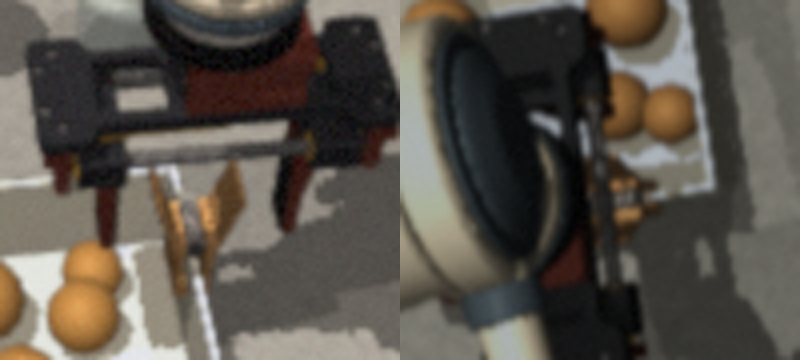

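The side crop shows the fingers straddling the tails evenly: about 38 px of gap on the inner side and 35 px on the outer. Closing now.

Request:
drive_tool(
  plan=[
    [0.4,0,0,0,0],
    [0.6,0,0,0,0],
    [0.8,0,0,0,0],
    [1,0,0,0,0],
    [1,0,0,0,0],
  ],
)

```text
time: 4.03
tcp_pos: [0.4817, 0.1946, 0.0966]
tool_rot: [-2.005, -2.418, 0.0]
wrist_force: [0.6, -0.1, -0.1]
gripper_width: 0.0412
finger_force: 7.3
```

Request:
drive_tool(
  plan=[
    [1,0,0,0,0],
    [1,0,0,0,0],
    [1,0,0,0,0],
  ],
)

```text
time: 4.4
tcp_pos: [0.4817, 0.1945, 0.0966]
tool_rot: [-2.006, -2.418, 0.0]
wrist_force: [-0.6, 0.4, -0.9]
gripper_width: 0.0236
finger_force: 29.9
```

Run:
```python
from h import *
s=capture("side");go((.4815,.194,.097),.19);print(read_state()["wrist_force"])
cv2.imwrite("pics/c4.png",crop(s,310,220,100,90,5)[:,:,::-1])
```

```text
t 4.45 tcp [0.4817 0.1945 0.0966] yaw 0.186 shift [-0.001 -0.001 -0.001] turn -0.008 w 0.0236 F 29.9
[ 0.13145191 -0.47900307 -1.34561202]
```

View pics/c4.png

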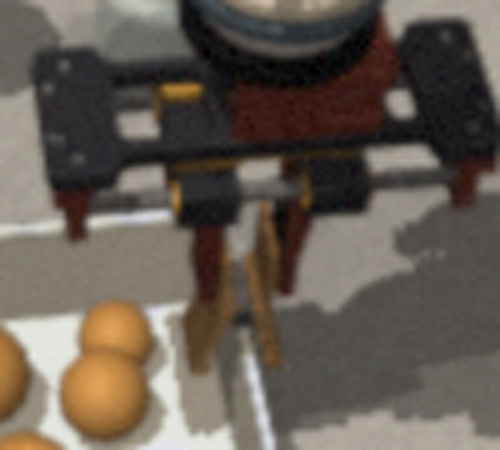

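The clip is fully open (23.6 mm at 30 N), with its jaws visibly spread either side of the wall at about (240,330) in the crop. Lifting.

Request:
drive_tool(
  plan=[
    [1,0,0,-0.03,0],
    [1,0,0,-0.09,0],
    [1,0,0,-0.18,0],
    [1,0,0,-0.28,0],
    [1,0,0,-0.36,0],
  ],
)

```text
time: 5.08
tcp_pos: [0.4819, 0.1946, 0.2436]
tool_rot: [2.005, 2.417, 0.003]
wrist_force: [-0.5, -0.0, -0.9]
gripper_width: 0.0235
finger_force: 29.9
```

Request:
drive_tool(
  plan=[
    [1,0,0,0,0],
    [1,0,0,0,0],
  ],
)

```text
time: 5.32
tcp_pos: [0.4815, 0.1945, 0.2395]
tool_rot: [-2.005, -2.418, 0.002]
wrist_force: [-0.6, -0.2, -1.7]
gripper_width: 0.0234
finger_force: 29.9
```

Run:
```python
from h import *
go((.567,-.233,.24),-.046)
s=capture("side");t=capture("top")
for c in("side","top"):
  for d in masks_of(c,"tub")[:1]+masks_of(c,"clip"):print(c,d["p"],d["centre"])
cv2.imwrite("pics/c5.png",np.hstack([crop(s,300,140,110,110,4),crop(t,160,180,90,110,4)])[:,:,::-1])
```

```text
t 5.325 tcp [0.4815 0.1945 0.2395] yaw 0.186 shift [-1.09e+00  1.20e-02 -1.00e-03] turn 0.464 w 0.0234 F 29.9
side 0.61 [329.4, 323.6]
side 0.67 [365.9, 236.4]
top 0.69 [210.4, 211.9]
top 0.82 [199.7, 248.8]
```

View pics/c5.png

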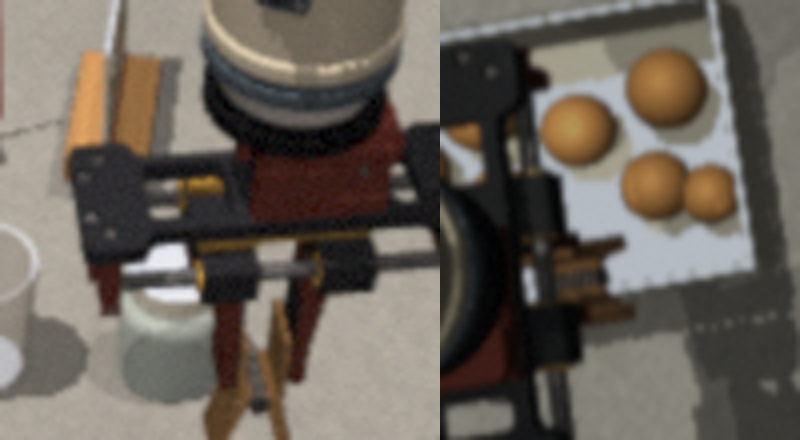

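The clip hangs open in the fingers with the tub unmoved (clip at about (366,236) in the side view). Moving above the card.

Request:
drive_tool(
  plan=[
    [1,-0.08,0,0,0.1],
    [1,-0.2,0.002,0,0.2],
    [1,-0.34,0.004,0,0.3],
    [1,-0.48,0.006,0,0.4],
    [1,-0.62,0.008,0,0.464],
  ],
)

```text
time: 6.25
tcp_pos: [0.5307, -0.0503, 0.2403]
tool_rot: [-2.273, -2.168, 0.0]
wrist_force: [0.2, 0.4, 0.0]
gripper_width: 0.0234
finger_force: 29.9
```

```bash
python3 -c "
from h import *
go((.567,-.233,.24),-.046)"
```

```text
t 6.25 tcp [ 0.5307 -0.0503  0.2403] yaw -0.047 shift [-0.452  0.112  0.001] turn -0.002 w 0.0234 F 29.9
```

Request:
drive_tool(
  plan=[
    [1,-0.13,0.03,0,0],
    [1,-0.26,0.06,0,0],
    [1,-0.38,0.09,0,0],
    [1,-0.45,0.112,0,0],
    [1,-0.45,0.112,0,0],
  ],
)

```text
time: 6.88
tcp_pos: [0.5669, -0.2323, 0.2391]
tool_rot: [-2.274, -2.165, 0.002]
wrist_force: [-0.4, 0.7, -0.9]
gripper_width: 0.0237
finger_force: 29.9
```

Request:
drive_tool(
  plan=[
    [1,0,0,0,0],
    [1,0,0,0,0],
  ],
)

```text
time: 7.12
tcp_pos: [0.5673, -0.2293, 0.2409]
tool_rot: [2.27, 2.171, 0.001]
wrist_force: [0.2, 0.7, 0.0]
gripper_width: 0.023
finger_force: 29.9
```

Run:
```python
from h import *
go((.567,-.233,.16),-.046)
s=capture("side");t=capture("top")
print("pin expect side",proj("side",(.567,-.233,.23)),"edge",proj("side",(.567,-.233,.135)), "top pin",proj("top",(.567,-.233,.23)))
cv2.imwrite("pics/c6.png",np.hstack([crop(s,280,60,90,130,4),crop(t,355,170,110,130,4)])[:,:,::-1])
```

```text
t 7.125 tcp [ 0.5673 -0.2293  0.2409] yaw -0.045 shift [-0.009 -0.     0.202] turn 0.003 w 0.023 F 29.9
pin expect side [330.91592923 106.85306389] edge [329.69976341 136.21302848] top pin [426.68093769 208.04563693]
```

View pics/c6.png

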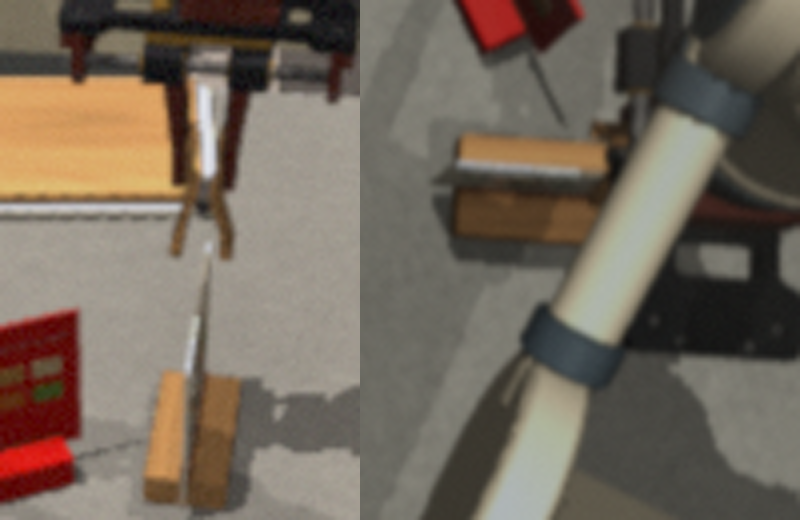

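The side crop shows the pin at (331,108.6) against (330.9,106.9) predicted. The jaws are centred on column 330.4, which lines up with the card edge. Descending slowly.

Request:
drive_tool(
  plan=[
    [1,-0.008,0.001,0.02,0],
    [1,-0.008,0.001,0.05,0],
    [1,-0.008,0.001,0.08,0],
    [1,-0.008,0.001,0.1,0],
    [1,-0.008,0.001,0.1,0],
  ],
)

```text
time: 7.85
tcp_pos: [0.5671, -0.2335, 0.1993]
tool_rot: [-2.271, -2.168, 0.001]
wrist_force: [-0.4, 0.7, -0.2]
gripper_width: 0.0239
finger_force: 29.9
```

Run:
```python
from h import *
s=capture("side");go((.5675,-.233,.16),-.046)
cv2.imwrite("pics/c7.png",crop(s,290,70,80,100,6)[:,:,::-1])
```

```text
t 7.9 tcp [ 0.5673 -0.2336  0.2002] yaw -0.046 shift [0.002 0.    0.101] turn -0.0 w 0.0236 F 29.9
```

View pics/c7.png

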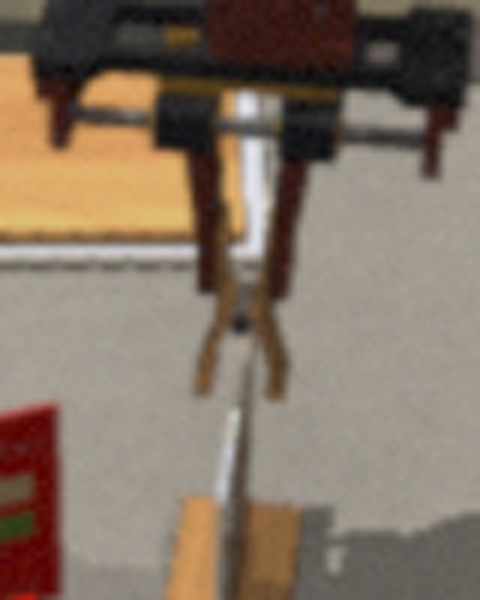

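The jaw ends are at crop columns 204 and 276 (mid 240). The card edge's middle projects to (240,399), so the clip is centred. Going down the rest of the way.

Request:
drive_tool(
  plan=[
    [1,0.001,0,0.02,0],
    [1,0.001,0,0.045,0],
    [1,0.001,0,0.07,0],
    [1,0.001,0,0.09,0],
    [1,0.001,0,0.1,0],
  ],
)

```text
time: 8.52
tcp_pos: [0.5673, -0.2331, 0.1597]
tool_rot: [-2.271, -2.169, 0.001]
wrist_force: [0.1, -0.5, -1.2]
gripper_width: 0.0238
finger_force: 29.9
```

Request:
drive_tool(
  plan=[
    [1,0,0,0,0],
    [1,0,0,0,0],
    [1,0,0,0,0],
    [1,0,0,0,0],
  ],
)

```text
time: 9.02
tcp_pos: [0.5676, -0.2333, 0.1609]
tool_rot: [2.272, 2.169, 0.0]
wrist_force: [0.3, 0.7, -0.0]
gripper_width: 0.0237
finger_force: 29.9
```

Run:
```python
from h import *
s=capture("side");go((.5675,-.233,.16),-.046);print(read_state()["wrist_force"])
print("pin expect",[(proj("side",(.567,-.233,z))-(290,70))*6 for z in (.15,.135,.112)])
cv2.imwrite("pics/c8.png",crop(s,290,70,80,100,6)[:,:,::-1])
```

```text
t 9.075 tcp [ 0.5676 -0.2333  0.1609] yaw -0.046 shift [ 0.001 -0.     0.002] turn 0.0 w 0.0235 F 29.9
[-0.52002555  0.16201888 -0.69714015]
pin expect [array([239.29647078, 370.77354449]), array([238.19858048, 397.27817087]), array([236.5519872, 437.0292637])]
```

View pics/c8.png

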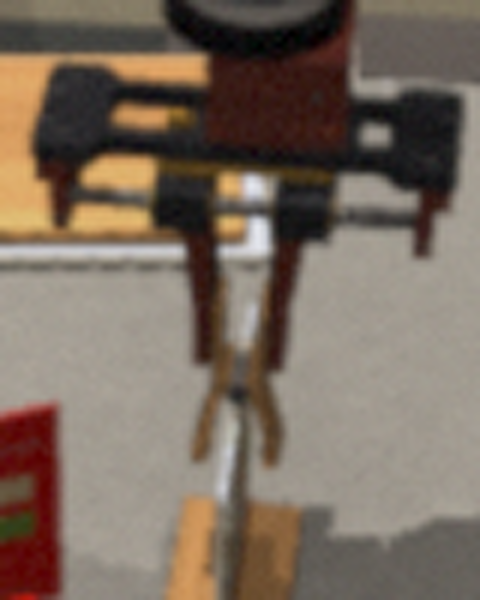

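The pin is at about (240,378), some 12 mm above the card edge at row 397. The jaws hang either side at columns 203 and 272 with the card between them, and there is no contact force. Handing in.

```bash
python3 -c "
from bench import *
print(close_job())"
```

```text
the job is handed in; nothing more can be done
None
```

The larger clip is held squeezed open over the middle of the card's top edge, one jaw on each side and with no sign of it touching the card, and the job is handed in; the hand-in returned no verdict.

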